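# Find and open the socket cover of the bench power trunk

## Task

The hat iron needs a socket: of the four identical covers on the bench's power trunk only the one over the sockets tilts. With your fingertips press gently on the ribbed far ends of the covers until you find the one that rocks, press that end down, then push the raised near edge up and over until the cover stands upright, and leave it open. Nothing needs grasping; do not force the fast covers, and leave the tape dispenser, pin tin and ribbon reel where they are.

Things in the scene. Friction and masses are not known exactly. Their poses are not given: they have to be found in the camera images.
- trunk: Low aluminium power trunk screwed to the bench, 150 mm deep (x), 670 long (y), 80 high, hollow (70 deep) under its covers. Origin: centre of its underside, on the bench; x to its far side, y to the robot's left, z up. Flush in its top, four identical grey covers, 120 (x) x 115 (y) x 6 mm, 2 mm gap all round, centred on x = 0, y = +187.5 (cover 1), +62.5, -62.5, -187.5 mm (cover 4).
- cover1 (a joint): Tilt of cover 1, robot's leftmost. 0 = flush, shut; grows as the ribbed far end sinks and the near edge rises; 1.57 upright; 1.66 open stop. Pivot along the trunk's y at its x = +15 mm, 77 mm above the bench, 45 mm from the cover's far edge, 75 from its near edge.
- cover1_press (a point): Middle of the ribbed thumb pad of cover 1 (four thin black ribs along y), on its top face, 30 mm beyond the pivot, 15 mm short of its far edge, 17 mm short of the edge of the hole. Moves with the cover; the near edge rises 2.5 times as far as this point sinks; fingertips have room to press it 25 mm down.
- cover1_lip (a point): Middle of the near edge of cover 1 (robot's side), half-way through its 6 mm thickness, 75 mm from the pivot. Moves with the cover on a 75 mm arc, up and over towards the trunk's +x; 152 mm above the bench when upright. While the cover is less than half open a level push on this edge jams by friction: push up along its arc.
- cover2 (a joint): Tilt of cover 2, measured and built as cover 1. Only one of the four, any of them, tilts: about 2 to 5 N on its ribbed pad moves it, it has no spring and stays where it is left. The other three are held fast from beneath and give less than 0.04 rad.
- cover2_press (a point): Middle of the ribbed thumb pad of cover 2 (four thin black ribs along y), on its top face, 30 mm beyond the pivot, 15 mm short of its far edge, 17 mm short of the edge of the hole. Moves with the cover; the near edge rises 2.5 times as far as this point sinks; fingertips have room to press it 25 mm down.
- cover2_lip (a point): Middle of the near edge of cover 2 (robot's side), half-way through its 6 mm thickness, 75 mm from the pivot. Moves with the cover on a 75 mm arc, up and over towards the trunk's +x; 152 mm above the bench when upright. While the cover is less than half open a level push on this edge jams by friction: push up along its arc.
- cover3 (a joint): Tilt of cover 3, as covers 1 and 2.
- cover3_press (a point): Middle of the ribbed thumb pad of cover 3 (four thin black ribs along y), on its top face, 30 mm beyond the pivot, 15 mm short of its far edge, 17 mm short of the edge of the hole. Moves with the cover; the near edge rises 2.5 times as far as this point sinks; fingertips have room to press it 25 mm down.
- cover3_lip (a point): Middle of the near edge of cover 3 (robot's side), half-way through its 6 mm thickness, 75 mm from the pivot. Moves with the cover on a 75 mm arc, up and over towards the trunk's +x; 152 mm above the bench when upright. While the cover is less than half open a level push on this edge jams by friction: push up along its arc.
- cover4 (a joint): Tilt of cover 4 (robot's rightmost), as covers 1 and 2.
- cover4_press (a point): Middle of the ribbed thumb pad of cover 4 (four thin black ribs along y), on its top face, 30 mm beyond the pivot, 15 mm short of its far edge, 17 mm short of the edge of the hole. Moves with the cover; the near edge rises 2.5 times as far as this point sinks; fingertips have room to press it 25 mm down.
- cover4_lip (a point): Middle of the near edge of cover 4 (robot's side), half-way through its 6 mm thickness, 75 mm from the pivot. Moves with the cover on a 75 mm arc, up and over towards the trunk's +x; 152 mm above the bench when upright. While the cover is less than half open a level push on this edge jams by friction: push up along its arc.
- tape_center (a point): Pink tape dispenser, 95 x 34 x 61 mm high, loose on the bench in front of the trunk; point in its middle, 22 mm above its underside. Leave alone.
- pintin_center (a point): Round brass pin tin, 71 mm across, 25 mm high, loose on the bench in front of the trunk; point at its centre, half-way up. Leave alone.
- reel_center (a point): Small red ribbon reel with card flanges, 48 mm across, 26 mm high, standing loose on the trunk's left end, beside cover 1; point at its centre, half-way up. Leave alone.

How it is judged:
By the outcome, as a careful person would: the job done as asked, in the order asked, and still so for the second after the job is handed in, with the robot touching nothing.
It also fails if it takes over 54 s, if anything falls off the work surface, if the arm or the gripper's body presses on something with over 40 N, if the wrist force passes 120 N, or if a joint passes its speed limit or range.

## Robot

A 6-joint arm with a two-finger parallel gripper is mounted at the origin on the work surface. World frame = base frame: x ahead of the robot, y to its left, z up, the work surface at z = 0. Lengths are in m, angles in rad, forces in N, time in s.
With the tool pointing down it reaches from about 0.375 to 0.925 m from the base axis. Payload 5.7 kg.
Tool frame: the origin (TCP) lies midway between the tips of the shut fingers; the grasp point (between the pads) lies 19 mm behind it; x points along the fingers, y is the direction in which the jaws open and shut, and the axes are right-handed (so a half turn about x gives the same grasp; the last joint's range is limited). The gripper opens to 88 mm and grips with 3 to 60 N. Pads are 20 mm wide; open, the fingers measure 115 mm over their backs; the gripper's body (75 mm by 178 mm) begins 61 mm behind the grasp point.
Start: joints at [-1.399, 0.359, 1.51, -0, 1.272, -0.115], TCP at [0.17, -0.575, 0.223] pointing down, gripper open.
Joint ranges: [-2.97, 2.97], [-1.01, 2.36], [0.21, 2.38], [-0.96, 4.11], [0.2, 2.71], [-2.98, 2.98]. Speed limits (rad/s): [2.39, 2.39, 3.14, 3.14, 3.14, 3.14].

## Interface

Orientations are given as a unit quaternion [w, x, y, z].
In Python, from station import monitor, viewer, manip gives the robot as it stands.
- The arm moves only by the shell command python3 -m creep 'ROWS' [OPENING] [FORCE]. ROWS is JSON, a list of rows, each an object of numbers: "tx", "ty", "tz": the shift along the tool's x, y, z in units of 30 mm (1.0 is 30 mm); "rx", "ry", "rz": the turn, a rotation vector about the tool's x, y, z in units of 8 degrees (1.0 is 8 degrees). A call has 1 to 8 rows; each row shifts and turns the pose as measured when the row begins, along the tool's axes as they then stand; what a row does not reach is not made up. A row lasts 1/8 s, in which the tool goes at most 62.5 mm and 10.7 degrees, less where a joint would pass 70% of its speed; a pose out of reach is approached as far as the arm can. A call is refused whole if a number of a shift passes 1 or a number of a turn 1, either way. A call with a gripper value outside its range is refused whole. OPENING is the opening, from -1 (shut) to 1 (fully open), so that 0 is half open, set as the call begins (- or left out, the last holds). The fingers move at their own pace and stop on an object; FORCE is the grip in N (left out, the last holds). Time passes only in rows, so rows that do not move let the fingers close. It gives the time, the measured TCP pose, the force and the opening at its end, in the units of the state.
- monitor.read_state(): the state, without advancing time (a new reading comes with each control period).
- viewer.snapshot(name): name is "scene" or "top" or "wrist"; returns a dict with "image" (384x512x3 uint8, red, green, blue), "intrinsics" (3x3 intrinsics, pixels), "rvec" (rotation vector, rad) and "tvec" (3), from world to camera coordinates, as OpenCV has them; the wrist camera has in their place "hand_eye" (4x4, takes a point from camera to tool coordinates, whose origin is the TCP and whose axes are the tool frame's). Camera axes: x right, y down, z forward; pixel columns grow to the right and rows downward; lengths in m; the calibration is good to about 2 mm. A picture is of the moment at which its call begins: read the wrist's pose just before it. There is no depth.
- manip.finish_job(): hands the job in, once; it reports no verdict.
The state is a dict: "clock": time; "joints": joint angles; "qd": joint speeds; "joint_efforts": joint torques, N m; "tcp_pos": TCP position; "tcp_rot": TCP orientation; "wrist_force": force on the tool from outside, world axes, zero at the start; "ft_torque": the same for the moment, N m; "opening": finger opening in m.
Only numpy, scipy, OpenCV 4.12 (cv2) and the standard library are available. Lean on these libraries where they do the work, as an engineer would, in place of code of your own. Each camera call takes 0.05 s, during which the arm holds its last target. There are 200 camera calls.

## Working session

There is one attempt and no reset: what is moved stays moved. The work goes in short steps, Python scripts to look and compute and a shell command to move; the robot and the scene stay as the last step left them, time stands still between calls to the robot, and variables do not carry over. Pictures are saved under pics/ and viewed, about 8 in all and at most 12, crops included, and the job is handed in when it is done.

```bash
mkdir -p pics; ls; python3 - <<'E'
from station import monitor, viewer
import cv2,numpy as np,pickle
print(monitor.read_state())
S={}
for n in("scene","top"):
    s=viewer.snapshot(n);S[n]=s
    cv2.imwrite(f"pics/{n}0.png",cv2.cvtColor(s["image"],cv2.COLOR_RGB2BGR))
    print(n,s["intrinsics"],s["rvec"],s["tvec"])
pickle.dump(S,open("s0.pkl","wb"))
E
```

```text
pics
{'clock': 0.0, 'joints': array([-1.39911472e+00,  3.59512494e-01,  1.51141537e+00, -2.77903413e-05,
        1.27248583e+00, -1.15120016e-01]), 'qd': array([ 0.00033603, -0.00166076, -0.00089105,  0.00039763,  0.00148816,
        0.0002302 ]), 'joint_efforts': array([-2.74175873e-04, -5.15373445e+01, -2.70732647e+01,  6.76919078e-02,
        3.51531222e-02, -1.45709496e-04]), 'tcp_pos': array([ 0.16958589, -0.57482569,  0.22181162]), 'tcp_rot': array([-0.10041203, -0.69982054, -0.10169866,  0.69987572]), 'wrist_force': array([-0.89960894,  0.01820445, -0.02341134]), 'ft_torque': array([-0.03728693, -0.00518611,  0.02483979]), 'opening': 0.08803528358516421}
scene [[421.31779315   0.         256.84202937]
 [  0.         421.31779315 191.34774512]
 [  0.           0.           1.        ]] [ 2.20425397  1.27565096 -0.41635295] [-0.30384106 -0.28516856  1.40374688]
top [[400.95051797   0.         253.10486021]
 [  0.         400.95051797 187.60811492]
 [  0.           0.           1.        ]] [ 2.22245651 -2.18450526  0.08671507] [0.02810255 0.50434104 1.07970427]
```

View pics/top0.png

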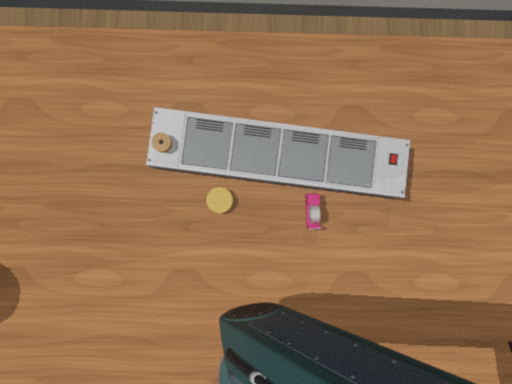

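View pics/scene0.png

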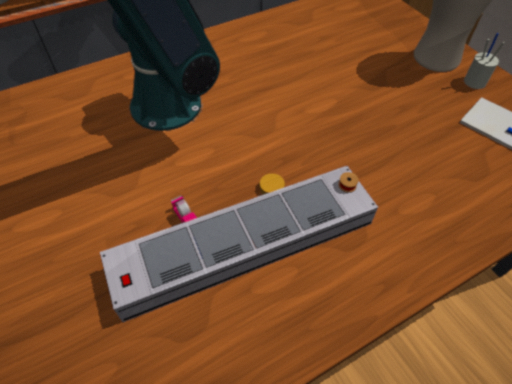

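The top view shows the trunk, with corners near (154,108), (410,141), (405,196) and (148,166). The ribs are on the far side, the reel is at (162,143), the tin at (220,200) and the tape at (313,212). Next I measure the trunk pose in both views.

```bash
cat > h.py <<'E'
import numpy as np,cv2
def ray(s,uv,z):
    R=cv2.Rodrigues(np.array(s["rvec"]))[0];t=np.array(s["tvec"]).ravel();K=s["intrinsics"]
    uv=np.atleast_2d(uv).astype(float)
    d=(np.linalg.inv(K)@np.c_[uv,np.ones(len(uv))].T).T@R
    c=-R.T@t
    return c+d*((z-c[2])/d[:,2])[:,None]
def proj(s,P):
    return cv2.projectPoints(np.array(P,float),np.array(s["rvec"]),np.array(s["tvec"]),s["intrinsics"],None)[0][:,0]
E
python3 - <<'E'
import pickle,cv2,numpy as np
from h import *
S=pickle.load(open("s0.pkl","rb"))
box={"top":(140,100,420,205),"scene":(95,160,385,325)}
for n,s in S.items():
    im=s["image"];hsv=cv2.cvtColor(im,cv2.COLOR_RGB2HSV)
    x0,y0,x1,y1=box[n]
    roi=np.zeros(im.shape[:2],np.uint8);roi[y0:y1,x0:x1]=1
    m=((hsv[...,1]<55)&(hsv[...,2]>90)&(roi>0)).astype(np.uint8)
    m=cv2.morphologyEx(m,cv2.MORPH_CLOSE,np.ones((7,7)))
    c=max(cv2.findContours(m,0,1)[0],key=cv2.contourArea)
    P=ray(s,c[:,0],0.08)
    r=cv2.minAreaRect((P[:,:2]*1000).astype(np.float32));print(n,"trunk",r)
    # grey covers: per-component, darker grey
    g=((hsv[...,1]<60)&(hsv[...,2]>80)&(hsv[...,2]<(175))&(roi>0)).astype(np.uint8)
    for v in (150,165,180):
        g=((hsv[...,1]<60)&(hsv[...,2]>80)&(hsv[...,2]<v)&(m>0)).astype(np.uint8)
        k,l,st,ce=cv2.connectedComponentsWithStats(g)
        for i in range(1,k):
            if st[i,4]>800:
                cc=max(cv2.findContours((l==i).astype(np.uint8),0,1)[0],key=cv2.contourArea)
                print("  ",v,st[i,4],cv2.minAreaRect((ray(s,cc[:,0],.08)[:,:2]*1000).astype(np.float32)))
    pink=((hsv[...,0]>150)&(hsv[...,0]<175)&(hsv[...,1]>120)).astype(np.uint8)
    ys,xs=np.nonzero(pink);print("tape",ray(s,[xs.mean(),ys.mean()],.03),ray(s,[[xs.min(),ys.min()],[xs.max(),ys.max()]],.03))
E
```

```text
scene trunk ((593.8099975585938, -28.840423583984375), (668.95361328125, 153.71636962890625), 83.66552734375)
   150 8022 ((593.132568359375, -27.885787963867188), (498.0420837402344, 128.21058654785156), 83.75553894042969)
   165 9921 ((593.8099975585938, -28.840423583984375), (668.95361328125, 153.71636962890625), 83.66552734375)
   180 13260 ((593.8099975585938, -28.840423583984375), (668.95361328125, 153.71636962890625), 83.66552734375)
tape [[ 0.43962432 -0.13060972  0.03      ]] [[ 0.3787094  -0.13413726  0.03      ]
 [ 0.48699543 -0.113296    0.03      ]]
top trunk ((591.9031372070312, -27.259735107421875), (671.4022216796875, 154.00047302246094), 83.8376235961914)
   150 2099 ((614.0719604492188, 159.27297973632812), (117.70022583007812, 122.865478515625), 83.89568328857422)
   150 2162 ((600.5032958984375, 34.932071685791016), (118.49698638916016, 123.10588836669922), 83.74048614501953)
   150 2156 ((586.9744873046875, -89.21525573730469), (118.57772827148438, 123.64783477783203), 83.64696502685547)
   150 2143 ((573.5389404296875, -213.39260864257812), (118.5355224609375, 123.88016510009766), 83.63935089111328)
   165 2238 ((613.4888916015625, 159.00717163085938), (120.05282592773438, 125.09817504882812), 83.82611083984375)
   165 2239 ((599.9972534179688, 34.81775665283203), (120.4757080078125, 125.10147857666016), 83.80011749267578)
   165 2239 ((586.9112548828125, -89.25386047363281), (121.23006439208984, 125.53312683105469), 83.651123046875)
   165 2241 ((573.1731567382812, -213.45660400390625), (121.55299377441406, 125.55680847167969), 83.84739685058594)
   180 9617 ((591.4329833984375, -60.4869384765625), (579.0743408203125, 140.6743927001953), 84.86564636230469)
tape [[ 0.44668664 -0.12703954  0.03      ]] [[ 0.48817611 -0.10559607  0.03      ]
 [ 0.0868991  -0.65763553  0.03      ]]
```

```bash
cat > need.py <<'E'
# need.py X Z COVER [pitch_deg]: target TCP in trunk frame (mm; X rel. trunk centre, Z above bench), y at the cover centre
import sys,numpy as np
from scipy.spatial.transform import Rotation as R
from station import monitor
O=np.array([.5933,-.0277,0]);a=np.deg2rad(-6.2)
T=np.array([[np.cos(a),-np.sin(a),0],[np.sin(a),np.cos(a),0],[0,0,1]])
s=monitor.read_state();q=s["tcp_rot"];M=R.from_quat([q[1],q[2],q[3],q[0]]);p=s["tcp_pos"]
X,Z,c=[float(v) for v in sys.argv[1:4]];pit=np.deg2rad(float(sys.argv[4])) if len(sys.argv)>4 else 0
Y=[187.5,62.5,-62.5,-187.5][int(c)-1]
tgt=O+T@np.array([X,Y,Z])/1000
x=T@np.array([np.sin(pit),0,-np.cos(pit)])
best=None
for sg in(1,-1):
    y=sg*T[:,1];G=R.from_matrix(np.c_[x,y,np.cross(x,y)])
    rv=(M.inv()*G).as_rotvec()
    if best is None or np.linalg.norm(rv)<np.linalg.norm(best):best=rv
np.set_printoptions(precision=3,suppress=True)
print("t %.2f"%s["clock"],"trunk xyz mm",T.T@(p-O)*1000,"F(trunk)",T.T@s["wrist_force"],"open",s["opening"])
print("shift units",M.inv().apply(tgt-p)/.03,"turn units",np.rad2deg(best)/8,"tool axes in trunk:\n",T.T@M.as_matrix(),"\nj",s["joints"])
E
python3 need.py 45 120 4
```

```text
t 0.10 trunk xyz mm [-362.125 -589.751  221.917] F(trunk) [ 0.459 -0.591  0.206] open 0.08775501883351097
shift units [  3.412  -7.148 -17.685] turn units [2.829 0.001 0.012] tool axes in trunk:
 [[-0.     0.385 -0.923]
 [ 0.002 -0.923 -0.385]
 [-1.    -0.002 -0.   ]] 
j [-1.399  0.359  1.511 -0.     1.273 -0.115]
```

```bash
python3 -m creep '[{"rx":0.95},{"rx":0.95},{"rx":0.95},{"tz":-1,"ty":-1},{"tz":-1,"ty":-1},{"tz":-1,"ty":-1},{"tz":-1,"ty":-1},{"tz":-1,"ty":-1}]' -1 20
python3 -m creep '[{"tz":-1,"ty":-1},{"tz":-1,"ty":-1},{"tz":-1,"ty":-1},{"tz":-1,"ty":-1},{"tz":-1,"ty":-1},{"tz":-1,"ty":-1},{"tx":1},{"tx":1}]'
python3 need.py 45 100 4
```

```text
t 0.10 trunk xyz mm [-362.125 -589.751  221.917] F(trunk) [ 0.459 -0.591  0.206] open 0.08775501883351097
shift units [  4.078  -7.147 -17.685] turn units [2.829 0.001 0.012] tool axes in trunk:
 [[-0.     0.385 -0.923]
 [ 0.002 -0.923 -0.385]
 [-1.    -0.002 -0.   ]] 
j [-1.399  0.359  1.511 -0.     1.273 -0.115]schema error: expected keys tx, ty, tz, rx, ry, rz
schema error: expected keys tx, ty, tz, rx, ry, rz
```

```bash
python3 -m creep '[{"tx":0,"ty":0,"tz":0,"rx":0.95,"ry":0,"rz":0},{"tx":0,"ty":0,"tz":0,"rx":0.95,"ry":0,"rz":0},{"tx":0,"ty":0,"tz":0,"rx":0.95,"ry":0,"rz":0},{"tx":0,"ty":-1,"tz":-1,"rx":0,"ry":0,"rz":0},{"tx":0,"ty":-1,"tz":-1,"rx":0,"ry":0,"rz":0},{"tx":0,"ty":-1,"tz":-1,"rx":0,"ry":0,"rz":0},{"tx":0,"ty":-1,"tz":-1,"rx":0,"ry":0,"rz":0},{"tx":0,"ty":-1,"tz":-1,"rx":0,"ry":0,"rz":0}]' -1 20
python3 need.py 45 100 4
```

```text
clock: 1.1
tcp_pos: [0.3387, -0.4411, 0.2186]
tcp_rot: [0.049, -0.705, 0.044, 0.707]
wrist_force: [1.3, 0.2, -0.2]
opening: 0.0115
t 1.10 trunk xyz mm [-208.47  -438.489  218.61 ] F(trunk) [ 1.275  0.337 -0.226] open 0.011546723907002267
shift units [ 3.985 -8.526 -8.273] turn units [-0.16   0.024  0.05 ] tool axes in trunk:
 [[-0.003 -0.022 -1.   ]
 [ 0.007 -1.     0.022]
 [-1.    -0.007  0.003]] 
j [-1.041  0.304  1.605  0.002  1.24   0.66 ]
```

```bash
python3 -m creep '[{"tx":0,"ty":-1,"tz":-1,"rx":-0.16,"ry":0,"rz":0},{"tx":0,"ty":-1,"tz":-1,"rx":0,"ry":0,"rz":0},{"tx":0,"ty":-1,"tz":-1,"rx":0,"ry":0,"rz":0},{"tx":0,"ty":-1,"tz":-1,"rx":0,"ry":0,"rz":0},{"tx":0,"ty":-1,"tz":-1,"rx":0,"ry":0,"rz":0},{"tx":0,"ty":-1,"tz":-1,"rx":0,"ry":0,"rz":0},{"tx":0.8,"ty":-1,"tz":-1,"rx":0,"ry":0,"rz":0},{"tx":0.8,"ty":-1,"tz":-1,"rx":0,"ry":0,"rz":0}]' -1 20
python3 need.py 45 100 4
```

```text
clock: 2.1
tcp_pos: [0.6116, -0.2201, 0.1698]
tcp_rot: [0.041, -0.705, 0.035, 0.707]
wrist_force: [0.7, 0.1, -0.7]
opening: 0.0003
t 2.10 trunk xyz mm [  38.954 -189.263  169.755] F(trunk) [ 0.699  0.151 -0.686] open 0.00026726181890063207
shift units [ 2.325 -0.041 -0.209] turn units [0.004 0.023 0.055] tool axes in trunk:
 [[-0.003  0.001 -1.   ]
 [ 0.008 -1.    -0.001]
 [-1.    -0.008  0.003]] 
j [-0.455  0.479  1.451  0.007  1.217  1.221]
```

```bash
python3 -m creep '[{"tx":0.9,"ty":0,"tz":-0.2,"rx":0,"ry":0,"rz":0},{"tx":0.9,"ty":0,"tz":0,"rx":0,"ry":0,"rz":0},{"tx":0.7,"ty":0,"tz":0,"rx":0,"ry":0,"rz":0},{"tx":0.2,"ty":0,"tz":0,"rx":0,"ry":0,"rz":0},{"tx":0,"ty":0,"tz":0,"rx":0,"ry":0,"rz":0}]'
python3 need.py 45 80 4
```

```text
clock: 2.72
tcp_pos: [0.6182, -0.2154, 0.0824]
tcp_rot: [0.04, -0.703, 0.032, 0.709]
wrist_force: [-0.2, 0.2, -0.2]
opening: 0.001
t 2.73 trunk xyz mm [  44.987 -183.916   82.422] F(trunk) [-0.253  0.178 -0.158] open 0.0009610238516761834
shift units [ 0.079  0.12  -0.   ] turn units [0.042 0.061 0.074] tool axes in trunk:
 [[-0.008  0.006 -1.   ]
 [ 0.01  -1.    -0.006]
 [-1.    -0.01   0.008]] 
j [-0.445  0.581  1.513  0.008  1.06   1.224]
```

```bash
python3 - <<'E'
from station import viewer
import cv2
s=viewer.snapshot("scene")
cv2.imwrite("pics/a1.png",cv2.resize(cv2.cvtColor(s["image"],cv2.COLOR_RGB2BGR)[180:340,80:300],None,fx=3,fy=3))
E
```

```text
(no output)
```

View pics/a1.png

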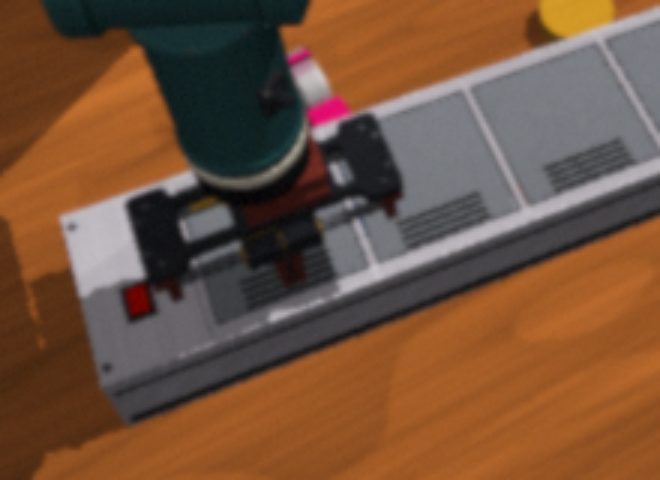

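The crop shows the fingertips at about (290,275), over the middle of cover 4's ribs. I press gently now.

```bash
for i in 1; do python3 -m creep '[{"tx":0.07,"ty":0.05,"tz":0,"rx":0,"ry":0,"rz":0},{"tx":0.04,"ty":0,"tz":0,"rx":0,"ry":0,"rz":0}]'; done
python3 -m creep '[{"tx":0.04,"ty":0,"tz":0,"rx":0,"ry":0,"rz":0}]'
python3 -m creep '[{"tx":0.04,"ty":0,"tz":0,"rx":0,"ry":0,"rz":0}]'
```

```text
clock: 3.02
tcp_pos: [0.6192, -0.2179, 0.0813]
tcp_rot: [0.04, -0.705, 0.033, 0.708]
wrist_force: [0.2, -0.4, 0.4]
opening: 0.001
clock: 3.15
tcp_pos: [0.6196, -0.2181, 0.0806]
tcp_rot: [0.039, -0.705, 0.033, 0.707]
wrist_force: [0.3, -0.6, -0.7]
opening: 0.0003
clock: 3.28
tcp_pos: [0.6197, -0.2181, 0.0801]
tcp_rot: [0.039, -0.705, 0.033, 0.707]
wrist_force: [-2.0, 1.9, 8.3]
opening: 0.0005
```

```bash
python3 -m creep '[{"tx":0.02,"ty":0,"tz":0,"rx":0,"ry":0,"rz":0}]'; python3 -m creep '[{"tx":0.02,"ty":0,"tz":0,"rx":0,"ry":0,"rz":0}]'
```

```text
clock: 3.4
tcp_pos: [0.6197, -0.2181, 0.0802]
tcp_rot: [0.039, -0.705, 0.033, 0.707]
wrist_force: [-2.0, 1.8, 5.0]
opening: 0.0003
clock: 3.52
tcp_pos: [0.6197, -0.2181, 0.0801]
tcp_rot: [0.039, -0.705, 0.033, 0.707]
wrist_force: [-1.4, 0.5, 4.7]
opening: 0.0008
```

```bash
python3 -m creep '[{"tx":0.06,"ty":0,"tz":0,"rx":0,"ry":0,"rz":0}]'; python3 -m creep '[{"tx":0.06,"ty":0,"tz":0,"rx":0,"ry":0,"rz":0}]'
```

```text
clock: 3.65
tcp_pos: [0.6197, -0.2181, 0.08]
tcp_rot: [0.039, -0.705, 0.033, 0.707]
wrist_force: [-5.6, 2.2, 19.9]
opening: 0.0004
clock: 3.78
tcp_pos: [0.6197, -0.2182, 0.08]
tcp_rot: [0.039, -0.706, 0.033, 0.707]
wrist_force: [-5.7, 2.7, 14.4]
opening: 0.0007
```

Cover 4 doesn't move even at up to 20 N, so it is fast. On to cover 3.

```bash
python3 -m creep '[{"tx":-0.5,"ty":0,"tz":0,"rx":0,"ry":0,"rz":0},{"tx":-0.2,"ty":-1,"tz":0,"rx":0,"ry":0,"rz":0},{"tx":0,"ty":-1,"tz":0,"rx":0,"ry":0,"rz":0},{"tx":0,"ty":-1,"tz":0,"rx":0,"ry":0,"rz":0},{"tx":0,"ty":-1,"tz":0,"rx":0,"ry":0,"rz":0},{"tx":0,"ty":-0.4,"tz":0,"rx":0,"ry":0,"rz":0},{"tx":0,"ty":0,"tz":0,"rx":0,"ry":0,"rz":0}]'; python3 need.py 45 82 3
```

```text
clock: 4.65
tcp_pos: [0.6367, -0.0855, 0.1062]
tcp_rot: [-0.039, 0.708, -0.035, -0.704]
wrist_force: [0.2, 0.4, 0.2]
opening: 0.0004
t 4.65 trunk xyz mm [ 49.402 -52.797 106.222] F(trunk) [0.127 0.411 0.228] open 0.00036955840633625574
shift units [0.805 0.328 0.152] turn units [ 0.032 -0.033  0.042] tool axes in trunk:
 [[ 0.005  0.004 -1.   ]
 [ 0.006 -1.    -0.004]
 [-1.    -0.006 -0.005]] 
j [-0.245  0.532  1.537  0.007  1.069  1.426]
```

```bash
python3 -m creep '[{"tx":0.5,"ty":0.3,"tz":0.1,"rx":0,"ry":0,"rz":0},{"tx":0.25,"ty":0,"tz":0,"rx":0,"ry":0,"rz":0},{"tx":0,"ty":0,"tz":0,"rx":0,"ry":0,"rz":0}]'; python3 need.py 45 80 3
python3 -m creep '[{"tx":0.05,"ty":0,"tz":0,"rx":0,"ry":0,"rz":0}]'
python3 -m creep '[{"tx":0.05,"ty":0,"tz":0,"rx":0,"ry":0,"rz":0}]'
python3 -m creep '[{"tx":0.05,"ty":0,"tz":0,"rx":0,"ry":0,"rz":0}]'
```

```text
clock: 5.03
tcp_pos: [0.6321, -0.0975, 0.0815]
tcp_rot: [-0.039, 0.708, -0.036, -0.705]
wrist_force: [-0.1, 0.5, -0.3]
opening: 0.0008
t 5.03 trunk xyz mm [ 46.158 -65.23   81.516] F(trunk) [-0.112  0.493 -0.302] open 0.0007788133286271072
shift units [ 0.051 -0.091  0.039] turn units [ 0.015 -0.028  0.036] tool axes in trunk:
 [[ 0.004  0.002 -1.   ]
 [ 0.005 -1.    -0.002]
 [-1.    -0.005 -0.004]] 
j [-0.264  0.558  1.563  0.007  1.018  1.409]
clock: 5.15
tcp_pos: [0.6322, -0.098, 0.0799]
tcp_rot: [-0.04, 0.708, -0.036, -0.705]
wrist_force: [-0.4, 1.0, 4.4]
opening: 0.0007
clock: 5.28
tcp_pos: [0.6324, -0.0981, 0.0788]
tcp_rot: [-0.04, 0.708, -0.036, -0.704]
wrist_force: [-2.1, 2.0, 5.5]
opening: 0.0007
clock: 5.4
tcp_pos: [0.6325, -0.098, 0.0777]
tcp_rot: [-0.04, 0.708, -0.036, -0.704]
wrist_force: [-2.1, 1.1, 4.3]
opening: 0.0005
```

```bash
python3 -m creep '[{"tx":0.1,"ty":0,"tz":0,"rx":0,"ry":0,"rz":0},{"tx":0.1,"ty":0,"tz":0,"rx":0,"ry":0,"rz":0}]'
python3 -m creep '[{"tx":0.1,"ty":0,"tz":0,"rx":0,"ry":0,"rz":0},{"tx":0.1,"ty":0,"tz":0,"rx":0,"ry":0,"rz":0}]';python3 need.py 48 58 3
```

```text
clock: 5.65
tcp_pos: [0.6324, -0.098, 0.0725]
tcp_rot: [-0.039, 0.708, -0.036, -0.704]
wrist_force: [-1.2, -0.7, 5.2]
opening: 0.0007
clock: 5.9
tcp_pos: [0.6332, -0.0982, 0.0675]
tcp_rot: [-0.039, 0.709, -0.036, -0.704]
wrist_force: [-0.4, -0.4, 5.7]
opening: 0.0004
t 5.90 trunk xyz mm [ 47.242 -65.795  67.54 ] F(trunk) [-0.323 -0.39   5.676] open 0.0003995043238283916
shift units [ 0.319 -0.109 -0.023] turn units [ 0.016 -0.048  0.028] tool axes in trunk:
 [[ 0.007  0.002 -1.   ]
 [ 0.004 -1.    -0.002]
 [-1.    -0.004 -0.007]] 
j [-0.265  0.575  1.573  0.006  0.988  1.409]
```

Cover 3 rocks, yielding at about 5 N. I keep pressing it down.

```bash
python3 -m creep '[{"tx":0.1,"ty":0,"tz":0,"rx":0,"ry":0,"rz":0},{"tx":0.1,"ty":0,"tz":0,"rx":0,"ry":0,"rz":0}]'
python3 -m creep '[{"tx":0.1,"ty":0,"tz":0,"rx":0,"ry":0,"rz":0},{"tx":0.1,"ty":0,"tz":0,"rx":0,"ry":0,"rz":0}]';python3 need.py 48 55 3
python3 - <<'E'
from station import viewer
import cv2
s=viewer.snapshot("scene")
cv2.imwrite("pics/a2.png",cv2.resize(cv2.cvtColor(s["image"],cv2.COLOR_RGB2BGR)[140:320,110:350],None,fx=3,fy=3))
E
```

```text
clock: 6.15
tcp_pos: [0.6345, -0.0985, 0.0623]
tcp_rot: [-0.038, 0.71, -0.036, -0.703]
wrist_force: [0.4, 1.1, 4.6]
opening: 0.0002
clock: 6.4
tcp_pos: [0.6354, -0.0987, 0.0562]
tcp_rot: [-0.038, 0.71, -0.036, -0.702]
wrist_force: [0.9, -0.2, 3.6]
opening: 0.0005
t 6.40 trunk xyz mm [ 49.503 -66.019  56.16 ] F(trunk) [ 0.961 -0.057  3.571] open 0.0005362026246018175
shift units [ 0.038 -0.117  0.05 ] turn units [ 0.02  -0.08   0.021] tool axes in trunk:
 [[ 0.011  0.003 -1.   ]
 [ 0.003 -1.    -0.003]
 [-1.    -0.003 -0.011]] 
j [-0.264  0.59   1.579  0.006  0.962  1.409]
```

View pics/a2.png

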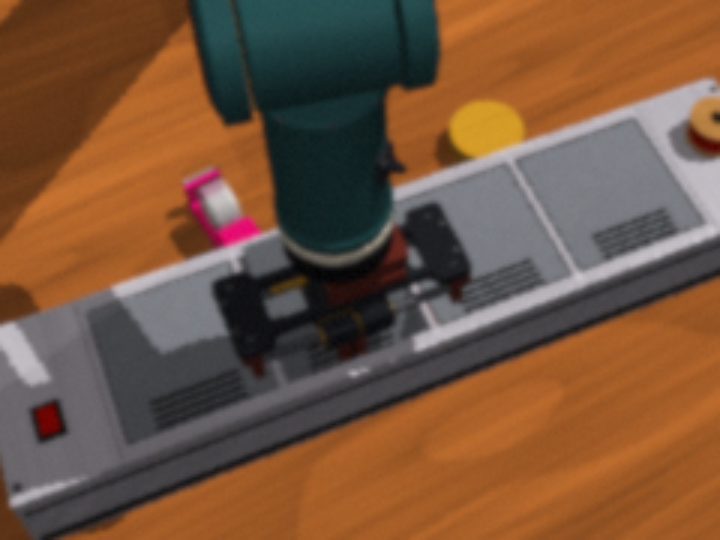

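```bash
python3 -m creep '[{"tx":0.08,"ty":-0.1,"tz":0.1,"rx":0,"ry":0,"rz":0},{"tx":0.06,"ty":0,"tz":0.04,"rx":0,"ry":0,"rz":0},{"tx":0,"ty":0,"tz":0,"rx":0,"ry":0,"rz":0}]';python3 need.py 46 55 3
```

```text
clock: 6.82
tcp_pos: [0.6316, -0.0955, 0.0509]
tcp_rot: [-0.038, 0.71, -0.037, -0.702]
wrist_force: [1.0, -0.9, 2.3]
opening: 0.0006
t 6.83 trunk xyz mm [ 45.377 -63.233  50.872] F(trunk) [ 1.051 -0.818  2.298] open 0.0005542498199350946
shift units [-0.137 -0.025 -0.022] turn units [ 0.021 -0.083  0.017] tool axes in trunk:
 [[ 0.012  0.003 -1.   ]
 [ 0.002 -1.    -0.003]
 [-1.    -0.002 -0.012]] 
j [-0.261  0.592  1.593  0.005  0.946  1.413]
```

Now I retreat up and over to the near side. That means about 150 mm up, 120 mm back, and then a look.

```bash
python3 -m creep '[{"tx":-0.5,"ty":0,"tz":0,"rx":0,"ry":0,"rz":0},{"tx":-1,"ty":0,"tz":0,"rx":0,"ry":0,"rz":0},{"tx":-1,"ty":0,"tz":0,"rx":0,"ry":0,"rz":0},{"tx":-1,"ty":0,"tz":0,"rx":0,"ry":0,"rz":0},{"tx":-1,"ty":0,"tz":0,"rx":0,"ry":0,"rz":0},{"tx":-0.4,"ty":0,"tz":1,"rx":0,"ry":0,"rz":0},{"tx":0,"ty":0,"tz":1,"rx":0,"ry":0,"rz":0},{"tx":0,"ty":0,"tz":1,"rx":0,"ry":0,"rz":0}]'
python3 -m creep '[{"tx":0,"ty":0,"tz":1,"rx":0,"ry":0,"rz":0},{"tx":0,"ty":0,"tz":0,"rx":0,"ry":0,"rz":0}]'
python3 need.py -75 122 3
python3 - <<'E'
from station import viewer
import cv2,pickle
s=viewer.snapshot("scene");pickle.dump(s,open("s3.pkl","wb"))
cv2.imwrite("pics/a3.png",cv2.resize(cv2.cvtColor(s["image"],cv2.COLOR_RGB2BGR)[140:320,110:350],None,fx=3,fy=3))
E
```

```text
clock: 7.82
tcp_pos: [0.5348, -0.0839, 0.2059]
tcp_rot: [-0.039, 0.708, -0.035, -0.705]
wrist_force: [0.3, -0.3, -0.1]
opening: 0.0004
clock: 8.07
tcp_pos: [0.5007, -0.0795, 0.2069]
tcp_rot: [-0.039, 0.707, -0.035, -0.706]
wrist_force: [0.3, 0.8, 0.2]
opening: 0.0007
t 8.07 trunk xyz mm [-86.478 -61.503 206.937] F(trunk) [0.187 0.796 0.18 ] open 0.0007105638689859776
shift units [ 2.831  0.051 -0.379] turn units [ 0.023 -0.009  0.042] tool axes in trunk:
 [[ 0.001  0.003 -1.   ]
 [ 0.006 -1.    -0.003]
 [-1.    -0.006 -0.001]] 
j [-0.298  0.241  1.728  0.006  1.172  1.375]
```

View pics/a3.png

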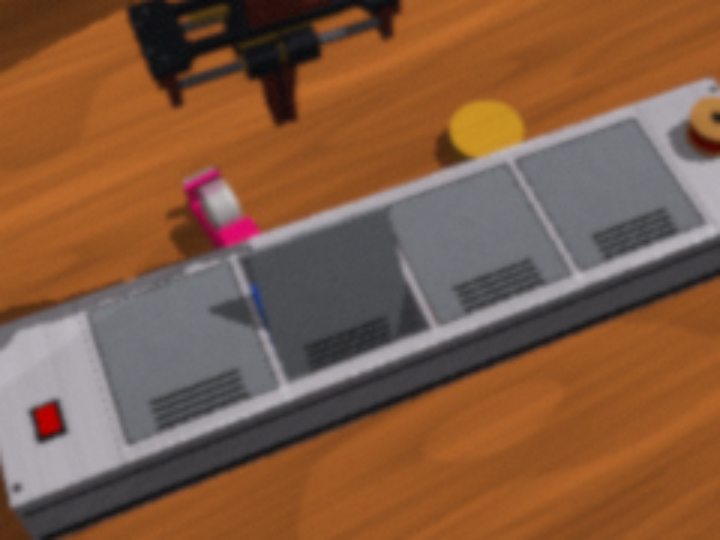

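Cover 3 is now dark and raised. Its upper edge runs from about (245,252) to (392,210) in the crop. I work out the tilt from that edge.

```bash
python3 - <<'E'
import pickle,numpy as np
from h import *
s=pickle.load(open("s3.pkl","rb"));a=np.deg2rad(-6.2)
T=np.array([[np.cos(a),-np.sin(a),0],[np.sin(a),np.cos(a),0],[0,0,1]]);O=np.array([.5933,-.0277,0])
for t in range(0,80,8):
    r=np.deg2rad(t);L=[[.015-.075*np.cos(r)+.003*np.sin(r),y,.077+.075*np.sin(r)+.003*np.cos(r)] for y in(-.12,-.005)]
    L+=[[.015+.030*np.cos(r)+.003*np.sin(r),-.0625,.077-.03*np.sin(r)+.003*np.cos(r)]]
    print(t,((proj(s,O+np.array(L)@T.T)-[110,140])*3).round(0).tolist())
E
```

```text
0 [[239.0, 257.0], [370.0, 210.0], [352.0, 337.0]]
8 [[238.0, 251.0], [370.0, 204.0], [352.0, 339.0]]
16 [[237.0, 247.0], [371.0, 200.0], [352.0, 342.0]]
24 [[237.0, 244.0], [372.0, 196.0], [352.0, 343.0]]
32 [[238.0, 243.0], [374.0, 195.0], [351.0, 344.0]]
40 [[239.0, 243.0], [377.0, 195.0], [351.0, 344.0]]
48 [[241.0, 246.0], [380.0, 197.0], [350.0, 343.0]]
56 [[244.0, 250.0], [384.0, 201.0], [348.0, 342.0]]
64 [[247.0, 256.0], [389.0, 206.0], [347.0, 340.0]]
72 [[251.0, 264.0], [393.0, 213.0], [346.0, 337.0]]
```

The edge fits about 56–64° (54–60° expected), so a push along its arc is safe. I descend in front of it.

```bash
python3 -m creep '[{"tx":0.9,"ty":0,"tz":0.1,"rx":0,"ry":0,"rz":0},{"tx":0.9,"ty":0,"tz":0,"rx":0,"ry":0,"rz":0},{"tx":0.8,"ty":0,"tz":0,"rx":0,"ry":0,"rz":0},{"tx":0.1,"ty":0,"tz":0,"rx":0,"ry":0,"rz":0},{"tx":0,"ty":0,"tz":0,"rx":0,"ry":0,"rz":0}]'
python3 need.py -40 122 3
python3 -m creep '[{"tx":0,"ty":0,"tz":-0.5,"rx":0,"ry":0,"rz":0},{"tx":0,"ty":0,"tz":-0.5,"rx":0,"ry":0,"rz":0},{"tx":0,"ty":0,"tz":-0.3,"rx":0,"ry":0,"rz":0},{"tx":0,"ty":0,"tz":0,"rx":0,"ry":0,"rz":0}]'
python3 need.py 3 132 3
```

```text
clock: 8.75
tcp_pos: [0.5082, -0.0809, 0.127]
tcp_rot: [-0.039, 0.71, -0.036, -0.702]
wrist_force: [-0.8, 0.6, -0.8]
opening: 0.0003
t 8.75 trunk xyz mm [-78.904 -62.043 127.04 ] F(trunk) [-0.814  0.465 -0.766] open 0.0002879310805067977
shift units [ 0.183  0.02  -1.295] turn units [ 0.022 -0.086  0.033] tool axes in trunk:
 [[ 0.012  0.003 -1.   ]
 [ 0.005 -1.    -0.003]
 [-1.    -0.005 -0.012]] 
j [-0.297  0.344  1.813  0.008  0.974  1.374]
clock: 9.25
tcp_pos: [0.5533, -0.0861, 0.1304]
tcp_rot: [-0.038, 0.713, -0.036, -0.7]
wrist_force: [-0.6, 0.5, -0.2]
opening: 0.0005
t 9.25 trunk xyz mm [-33.418 -62.358 130.411] F(trunk) [-0.661  0.463 -0.181] open 0.000523993777646852
shift units [-0.031  0.008 -1.215] turn units [ 0.023 -0.131  0.026] tool axes in trunk:
 [[ 0.018  0.003 -1.   ]
 [ 0.004 -1.    -0.003]
 [-1.    -0.004 -0.018]] 
j [-0.282  0.394  1.717  0.008  1.014  1.389]
```

```bash
python3 -m creep '[{"tx":0.25,"ty":0,"tz":0,"rx":0,"ry":0,"rz":0},{"tx":0,"ty":0,"tz":-0.15,"rx":0,"ry":0,"rz":0}]'
python3 -m creep '[{"tx":0,"ty":0,"tz":-0.15,"rx":0,"ry":0,"rz":0},{"tx":-0.05,"ty":0,"tz":-0.15,"rx":0,"ry":0,"rz":0}]'
python3 -m creep '[{"tx":-0.05,"ty":0,"tz":-0.15,"rx":0,"ry":0,"rz":0},{"tx":-0.05,"ty":0,"tz":-0.15,"rx":0,"ry":0,"rz":0}]'
python3 need.py 3 132 3
```

```text
clock: 9.5
tcp_pos: [0.5565, -0.0862, 0.1222]
tcp_rot: [-0.038, 0.712, -0.036, -0.701]
wrist_force: [-1.8, 0.4, 2.1]
opening: 0.0001
clock: 9.75
tcp_pos: [0.5645, -0.0869, 0.1235]
tcp_rot: [-0.038, 0.711, -0.036, -0.701]
wrist_force: [-1.2, -0.2, 1.0]
opening: 0.0008
clock: 10.0
tcp_pos: [0.5743, -0.088, 0.127]
tcp_rot: [-0.038, 0.711, -0.036, -0.701]
wrist_force: [-1.1, -0.2, -0.8]
opening: 0.0001
t 10.00 trunk xyz mm [-12.349 -61.981 126.968] F(trunk) [-1.093 -0.296 -0.782] open 0.00012563307630496928
shift units [-0.161  0.018 -0.514] turn units [ 0.023 -0.098  0.029] tool axes in trunk:
 [[ 0.014  0.003 -1.   ]
 [ 0.004 -1.    -0.003]
 [-1.    -0.004 -0.014]] 
j [-0.275  0.427  1.67   0.007  1.033  1.397]
```

```bash
python3 -m creep '[{"tx":0,"ty":0,"tz":-0.12,"rx":0,"ry":0,"rz":0},{"tx":0,"ty":0,"tz":-0.12,"rx":0,"ry":0,"rz":0}]'
python3 -m creep '[{"tx":0,"ty":0,"tz":-0.1,"rx":0,"ry":0,"rz":0},{"tx":0,"ty":0,"tz":-0.08,"rx":0,"ry":0,"rz":0},{"tx":0,"ty":0,"tz":0,"rx":0,"ry":0,"rz":0}]'
python3 need.py 3 132 3
python3 - <<'E'
from station import viewer
import cv2,pickle
s=viewer.snapshot("scene");pickle.dump(s,open("s4.pkl","wb"))
cv2.imwrite("pics/a4.png",cv2.resize(cv2.cvtColor(s["image"],cv2.COLOR_RGB2BGR)[140:320,110:350],None,fx=3,fy=3))
E
```

```text
clock: 10.25
tcp_pos: [0.5825, -0.0889, 0.1274]
tcp_rot: [-0.038, 0.711, -0.036, -0.701]
wrist_force: [-0.8, 0.5, 0.7]
opening: -0.0001
clock: 10.62
tcp_pos: [0.5888, -0.0896, 0.1275]
tcp_rot: [-0.038, 0.712, -0.036, -0.701]
wrist_force: [-0.4, 0.0, 0.3]
opening: 0.0002
t 10.62 trunk xyz mm [  2.26  -62.012 127.503] F(trunk) [-0.407 -0.029  0.289] open 0.00017783974898706394
shift units [-0.15   0.016 -0.027] turn units [ 0.023 -0.11   0.028] tool axes in trunk:
 [[ 0.015  0.003 -1.   ]
 [ 0.004 -1.    -0.003]
 [-1.    -0.004 -0.015]] 
j [-0.271  0.444  1.638  0.007  1.046  1.401]
```

View pics/a4.png

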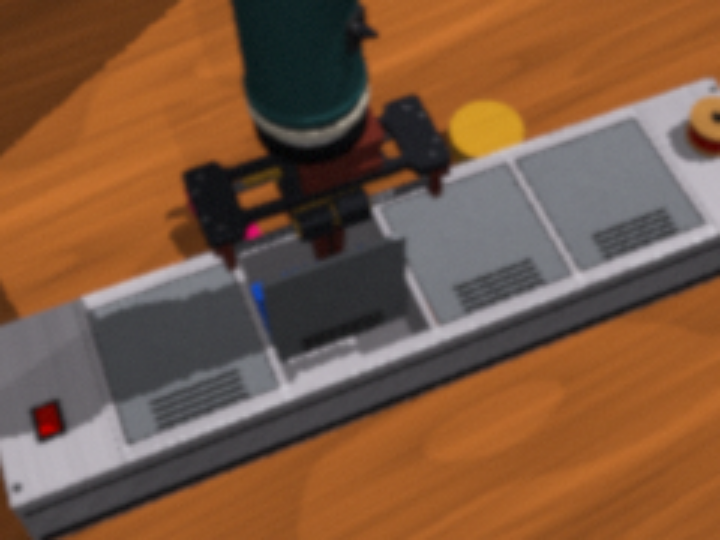

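The cover is nearly upright, with its top edge from about (262,287) to (405,238) in the crop. I check the angle.

```bash
cat > ang.py <<'E'
import pickle,numpy as np,sys
from h import *
s=pickle.load(open(sys.argv[1],"rb"));a=np.deg2rad(-6.2)
T=np.array([[np.cos(a),-np.sin(a),0],[np.sin(a),np.cos(a),0],[0,0,1]]);O=np.array([.5933,-.0277,0])
for t in (78,82,86,90,95):
    r=np.deg2rad(t);L=[[.015-.075*np.cos(r)+.003*np.sin(r),y,.077+.075*np.sin(r)+.003*np.cos(r)] for y in(-.12,-.005)]
    L+=[[.015+.030*np.cos(r)+.003*np.sin(r),-.0625,.077-.03*np.sin(r)+.003*np.cos(r)]]
    p=proj(s,O+np.array(L)@T.T);print(t,((p-[110,140])*3).round(0).tolist())
E
python3 ang.py s4.pkl
```

```text
78 [[254.0, 271.0], [397.0, 219.0], [344.0, 335.0]]
82 [[256.0, 276.0], [400.0, 224.0], [343.0, 333.0]]
86 [[258.0, 281.0], [402.0, 229.0], [342.0, 331.0]]
90 [[261.0, 287.0], [405.0, 234.0], [342.0, 329.0]]
95 [[264.0, 294.0], [408.0, 241.0], [340.0, 327.0]]
```

```bash
python3 -m creep '[{"tx":0,"ty":0,"tz":-0.06,"rx":0,"ry":0,"rz":0},{"tx":0,"ty":0,"tz":0,"rx":0,"ry":0,"rz":0}]'
python3 -m creep '[{"tx":0,"ty":0,"tz":0.5,"rx":0,"ry":0,"rz":0},{"tx":0,"ty":0,"tz":1,"rx":0,"ry":0,"rz":0},{"tx":0,"ty":0,"tz":1,"rx":0,"ry":0,"rz":0},{"tx":-1,"ty":0,"tz":0.5,"rx":0,"ry":0,"rz":0},{"tx":-1,"ty":0,"tz":0,"rx":0,"ry":0,"rz":0},{"tx":-1,"ty":0,"tz":0,"rx":0,"ry":0,"rz":0},{"tx":0,"ty":0,"tz":0.5,"rx":0,"ry":0,"rz":0},{"tx":0,"ty":0,"tz":0,"rx":0,"ry":0,"rz":0}]'
python3 need.py 0 200 3|head -1
python3 - <<'E'
from station import viewer
import cv2,pickle,numpy as np
s=viewer.snapshot("scene");pickle.dump(s,open("s5.pkl","wb"))
t=viewer.snapshot("top")["image"]
a=cv2.resize(cv2.cvtColor(s["image"],cv2.COLOR_RGB2BGR)[140:320,110:350],None,fx=3,fy=3)
cv2.imwrite("pics/a5.png",a);cv2.imwrite("pics/t5.png",cv2.resize(cv2.cvtColor(t,cv2.COLOR_RGB2BGR)[90:250,130:420],None,fx=2.5,fy=2.5))
# did the loose things move?
S=pickle.load(open("s0.pkl","rb"))
for n,r,lo,hi in(("tape",(160,232,150,250),(150,120,60),(175,255,255)),("tin",(170,195,255,290),(20,120,90),(32,255,255)),("reel",(165,200,330,362),(0,100,60),(20,255,255))):
    o=[]
    for im in(S["scene"]["image"],s["image"]):
        m=cv2.inRange(cv2.cvtColor(im[r[0]:r[1],r[2]:r[3]],cv2.COLOR_RGB2HSV),lo,hi);ys,xs=np.nonzero(m);o+=[(xs.mean()+r[2]).round(2),(ys.mean()+r[0]).round(2),len(xs)]
    print(n,o)
E
python3 ang.py s5.pkl
```

```text
clock: 10.92
tcp_pos: [0.5905, -0.0898, 0.1275]
tcp_rot: [-0.038, 0.712, -0.036, -0.701]
wrist_force: [-0.4, 1.1, -0.2]
opening: -0.0
clock: 11.92
tcp_pos: [0.4723, -0.0767, 0.2156]
tcp_rot: [-0.039, 0.71, -0.036, -0.703]
wrist_force: [0.7, 0.3, 0.3]
opening: 0.0006
t 11.93 trunk xyz mm [-115.018  -61.755  215.64 ] F(trunk) [0.618 0.343 0.253] open 0.0006366374694059272
tape [np.float64(182.35), np.float64(211.55), 206, np.float64(182.32), np.float64(211.52), 206]
tin [np.float64(271.32), np.float64(182.33), 204, np.float64(271.1), np.float64(182.43), 270]
reel [np.float64(349.03), np.float64(176.85), 500, np.float64(349.07), np.float64(176.89), 495]
78 [[254.0, 271.0], [397.0, 219.0], [344.0, 335.0]]
82 [[256.0, 276.0], [400.0, 224.0], [343.0, 333.0]]
86 [[258.0, 281.0], [402.0, 229.0], [342.0, 331.0]]
90 [[261.0, 287.0], [405.0, 234.0], [342.0, 329.0]]
95 [[264.0, 294.0], [408.0, 241.0], [340.0, 327.0]]
```

View pics/a5.png

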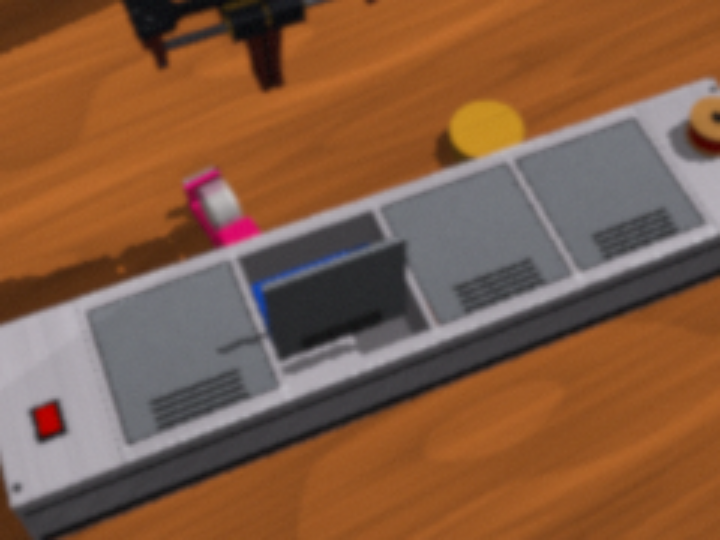

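View pics/t5.png

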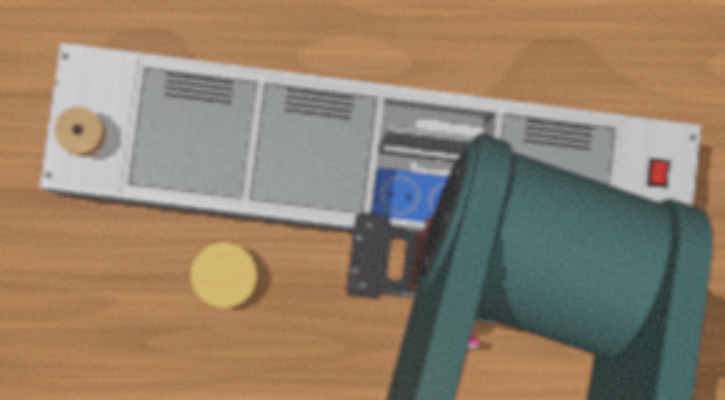

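Cover 3 stands upright. Its top edge runs from (263,289) to (406,240) in the scene crop, which fits about 92°. The top view shows the blue sockets uncovered near (400,195), the robot is clear, and the loose things are in place. I hand the job in.

```bash
python3 -c "
from station import manip
print(manip.finish_job())"
```

```text
the job is handed in; nothing more can be done
None
```

Cover 3 is the one over the sockets. It now stands open at about 92° (upright is 90°), and I handed the job in at about 12 s of the 54 s allowed.

- **Finding it:** I pressed cover 4's ribs first and it did not give. Cover 3 sank at about 5 N. I did not need to touch covers 1 and 2.
- **Opening it:** I pressed cover 3's ribbed end down until the near edge stood at roughly 55–60°. I then pushed that edge up and over from the near side with about 2 N, and backed off.
- **Last checks:** The blue sockets are visible in the top view. In the scene camera the tape dispenser, pin tin and ribbon reel sit within 0.3 pixel of where they started. The gripper is clear, with the wrist force reading under 1 N.

**Harder than intended:** the last two presses on cover 4 reached about 20 N straight down. That was to be sure it was fast, but it was more than a gentle press. It stayed flush and is shut in the final picture.

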